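# Unhook the strainer basket and seat it in the pot

## Robot

A 6-joint arm with a two-finger parallel gripper is mounted at the origin on the work surface. World frame = base frame: x ahead of the robot, y to its left, z up, the work surface at z = 0. Lengths are in m, angles in rad, forces in N, time in s.
With the tool pointing down it reaches from about 0.25 to 0.775 m from the base axis. Payload 4 kg.
Tool frame: the origin (TCP) lies midway between the tips of the shut fingers; the grasp point (between the pads) lies 19 mm behind it; z points along the fingers, y is the line along which they close (so a half turn about z gives the same grasp; the last joint's range is limited). The gripper opens to 94 mm and grips with 3 to 60 N. Pads are 16 mm wide; open, the fingers measure 119 mm over their backs; the gripper's body (75 mm by 177 mm) begins 78 mm behind the grasp point.
Start: joints at [1.171, 0.087, 1.371, -0, 1.684, -0.103], TCP at [0.161, 0.526, 0.206] pointing down, gripper open.
Joint ranges: [-3.1, 3.1], [-0.76, 2.03], [0.27, 2.55], [-1.08, 4.22], [0.17, 2.65], [-2.57, 2.57]. Speed limits (rad/s): [2.79, 2.79, 3.14, 3.14, 3.14, 3.14].

## Interface

Orientations are given as [roll, pitch, yaw] about the fixed x, y, z axes, in that order (R = Rz(yaw) Ry(pitch) Rx(roll)).
In Python, from bench import robot gives the robot as it stands. The module is installed in compiled form; this text tells all that it offers.
- The arm moves only by the tool arm_command, never from a script. Its argument "targets" is a list of rows, each a list of 4 numbers: the shift along the world's x, y, z as a fraction of full scale, then the turn about the world's z as a fraction of full scale. A call has 1 to 8 rows; each row is the pose to reach, as a shift and turn from the pose commanded when the call began; what a row does not reach only later rows make up. Full scale, the value 1, is 0.5 m for a shift and 120 degrees for a turn. A row lasts 1/12 s, in which the tool goes at most 41.7 mm and 7.16 degrees, less where a joint would pass 70% of its speed; a pose out of reach is approached as far as the arm can. A call with a number of a shift or a turn outside -1 to 1 is refused whole. A call with a gripper value outside its range is refused whole. "claw" is the closure, from 0 (fully open) to 1 (shut), set as the call begins (left out, the last holds). The fingers move at their own pace and stop on an object; the grip force is fixed at half the most. Time passes only in rows, so rows that repeat a pose let the fingers close. It gives the time, the measured TCP pose, the force, the opening and the grip force at its end, in the units of the state.
- robot.get_obs(): the state, without advancing time (a new reading comes with each control period).
- robot.snapshot(name): name is "scene" or "top" or "wrist"; returns the picture (420x560x3 uint8, red, green, blue); there is no depth.
- robot.camera_info(name): a dict with "vfov" (degrees; the focal length in pixels is half the picture's height over the tangent of half this angle, whatever the lens; pixels are square), "cx", "cy" (the principal point, pixels), "extrinsics" (4x4, takes a point from camera to world coordinates); the wrist camera has in their place "T_tool_cam" (4x4, takes a point from camera to tool coordinates, whose origin is the TCP and whose axes are the flange's). Camera axes: x right, y up, looking along -z (the intrinsics and any distortion apply to the point x, -y, -z); pixel columns grow to the right and rows downward; lengths in m; the calibration is good to about 2 mm. A picture is of the moment at which its call begins: read the wrist's pose just before it. camera_info takes no time and is no camera call.
- robot.close_job(): hands the job in; it is judged then, once.
The state is a dict: "time": time; "joint_positions": joint angles; "qvel": joint speeds; "joint_torque": joint torques, N m; "tool_pos": TCP position; "ee_rot": TCP orientation; "wrist_force": force on the tool from outside, world axes, zero at the start; "wrist_torque": the same for the moment, N m; "width": finger opening in m; "finger_force": force on a finger pad.
Only numpy, scipy, OpenCV 4.12 (cv2) and the standard library are available. Lean on these libraries where they do the work, as an engineer would, in place of code of your own. Each camera call takes 0.05 s, during which the arm holds its last target. There are 200 camera calls.

## Task

Get the little pot ready for boiling eggs: first take the lid off the pot and set it down flat, knob up, on the round cork mat. Then lift the deep strainer basket (not the flat steaming plate) up off its hook and lower it, without dropping it, upright into the pot until its rim rests fully on the pot's rim, and let go. Leave the pot standing where it is, and leave the steaming plate on its hook and the mug and salt jar alone.

Things in the scene. Friction and masses are not known exactly. Their poses are not given: they have to be found in the camera images.
- pot: Small round aluminium cooking pot, loose, 0.9 kg, standing on a dark wooden board 16 mm thick. Outer diameter 114 mm, inner 106 mm, 85 mm tall, floor 5 mm thick. Two wire ear handles along its own +y and -y reach 80 mm from the axis at height 68 mm. Origin: centre of its underside; z up along its axis.
- lid: Loose aluminium lid, at the start on the pot. Disc 122 mm diameter, 4 mm thick, over a lip 96 mm diameter, 5 mm deep that drops into the pot mouth; black round knob 30 mm diameter from 18 to 38 mm above the origin, on a 14 mm neck. Origin: centre of the lip's underside; z up through the knob. On the pot its origin is 80 mm above the pot's.
- mat: Round cork mat lying fixed on the table, 170 mm diameter, 6 mm thick. Origin: centre of its underside.
- basket: Deep perforated steel strainer basket, 0.2 kg, hanging on one of the stand's two hooks. Cup 84 mm diameter at the bottom, 93 at the top; flat rim 126 mm diameter, its underside 52 mm above the origin. Wire bail in its y-z plane, 110 mm wide, peak 135 mm up; the hook runs along x under the peak. Origin: centre of the cup's underside; z up. Seated in the pot it is 33 mm above the pot's origin.
- basket_grip (a point): Centre of the upright wooden grip on top of the basket's bail, 171 mm above the basket's origin. The grip is 20 mm along the basket's x, 34 mm along its y, and spans 150 to 192 mm above its origin. The hook lies below the grip.
- plate: Flat perforated steel steaming plate, 112 mm diameter, with the same wire bail and wooden grip as the basket, hanging on the other hook. Not used. Origin: centre of the disc's underside; z up.
- stand: Fixed dark steel stand: base 100 x 260 mm, central post, crossbar along y 222 mm up, with two upturned hooks of 8 mm wire 100 mm either side of the post. They point to the stand's -x: bowls 85 mm from the post, 200 mm up; tips 112 mm out, tops 220 mm up, so a hanging thing must rise over 20 mm, then go to -x. Stand top 228 mm. Origin: centre of the base's underside, under the post.
- hook_left (a point): Bowl of the hook on the stand's +y side (axis of the wire).
- hook_right (a point): Bowl of the hook on the stand's -y side (axis of the wire).
- mug: White mug, 76 mm diameter, 85 mm tall, handle at its +y; leave alone. Origin: centre of its underside.
- salt: Small glass salt jar, 48 mm diameter, 85 mm tall; leave alone. Origin: centre of its underside.
Not all that is in view belongs to the job. Leave any pink look-alike of the basket alone.

How it is judged:
On the way, in this order (a step that is already met when the one before it is completed fails the run):
1. the lid lies flat and released on the cork mat (horizontal distance between lid and mat below 0.04 m and z of lid in the frame of mat below 0.012 m and angle between lid's own z axis and vertical below 0.1 rad and contact force between the fingers and lid below 0.1 N and linear speed of lid below 0.03 m/s), for 0.2 s.
2. the strainer basket is lifted off its hook, clear of the stand (distance of basket from where it was at the start of the episode above 0.06 m and contact force between basket and stand below 0.1 N and height (world z) of basket above 0.09 m), for 0.1 s.
At the end, for the whole second after the job is handed in: Basket at rest in the pot: upright within 0.06 rad, centred within 10 mm, origin under 37 mm above the pot's. Pot upright, within 30 mm of its start. Lid at rest, flat, knob up on the cork mat, centre within 40 mm of the mat's centre (all of step 1 and horizontal distance between basket and pot below 0.01 m and z of basket in the frame of pot below 0.037 m and angle between basket's own z axis and vertical below 0.06 rad and linear speed of basket below 0.03 m/s and angle between pot's own z axis and vertical below 0.05 rad and distance of pot from where it was at the start of the episode below 0.03 m); the robot touches nothing.
It fails at once if the steaming plate, mug or salt jar is displaced by more than 50 mm (distance of any of plate, mug, salt from where it was at the start of the episode above 0.05 m).
It fails at once if the pot is tipped (angle between pot's own z axis and vertical above 0.25 rad).
It fails at once if the basket is dropped into the pot (faster than 0.45 m/s inside its mouth) (linear speed of basket above 0.45 m/s and horizontal distance between basket and pot below 0.03 m and z of basket in the frame of pot below 0.08 m).
It also fails if it takes over 70 s, if anything falls off the work surface, if the arm or the gripper's body presses on something with over 40 N, if the wrist force passes 120 N, or if a joint passes its speed limit or range.

## Working session

There is one attempt and no reset: what is moved stays moved. The work goes in short steps, Python scripts to look and compute and a tool call to move; the robot and the scene stay as the last step left them, time stands still between calls to the robot, and variables do not carry over. Pictures are saved under pics/ and viewed, at most 10 in all, crops included, and the job is handed in when it is done.

Besides the shell and the picture viewer there is one more tool, called after "Call:" as a command line: name --pt "numbers of a row" for each row, then --argument value for the rest. arm_command: Moves the arm, as the interface text tells. Shift numbers are shares of 0.5 m and turn numbers shares of 120 degrees, none past 1 either way. Its arguments: {"type":"object","properties":{"targets":{"type":"array"},"claw":{"type":"number"}},"required":["targets"]}

```bash
mkdir -p pics; ls
python3 - <<'E'
from bench import robot
import cv2,numpy as np
np.set_printoptions(precision=4,suppress=True)
for n in ("scene","top","wrist"):
    im=robot.snapshot(n); cv2.imwrite(f"pics/{n}0.png",im[...,::-1]); print(n,robot.camera_info(n))
o=robot.get_obs(); print(o)
a=cv2.imread("pics/scene0.png");b=cv2.imread("pics/top0.png")
cv2.imwrite("pics/v0.png",cv2.resize(np.vstack([a,b]),None,fx=.714,fy=.714))
E
```

```text
pics
scene {'vfov': 44.981197682465705, 'cx': 278.7044983509798, 'cy': 204.09714938803933, 'extrinsics': array([[ 0.8635, -0.3947,  0.3139,  0.9295],
       [ 0.5043,  0.6725, -0.5416, -0.6111],
       [ 0.0027,  0.626 ,  0.7798,  1.0651],
       [ 0.    ,  0.    ,  0.    ,  1.    ]])}
top {'vfov': 46.11361007109001, 'cx': 275.95366327607246, 'cy': 215.87479849043436, 'extrinsics': array([[-0.0129,  0.9997, -0.0211,  0.5086],
       [-0.9999, -0.0131, -0.0075,  0.0099],
       [-0.0077,  0.021 ,  0.9997,  1.2951],
       [ 0.    ,  0.    ,  0.    ,  1.    ]])}
wrist {'vfov': 60.202246015426084, 'cx': 278.0154327913329, 'cy': 207.07791732748026, 'T_tool_cam': array([[-0.0003,  0.963 ,  0.2695,  0.0785],
       [ 1.    , -0.    ,  0.0011,  0.0007],
       [ 0.0011,  0.2695, -0.963 , -0.1787],
       [ 0.    ,  0.    ,  0.    ,  1.    ]])}
{'time': 0.15, 'joint_positions': array([ 1.1709,  0.0878,  1.3719, -0.    ,  1.6836, -0.1031]), 'qvel': array([ 0.0011, -0.0029, -0.0066, -0.0009, -0.0009, -0.0002]), 'joint_torque': array([  0.0009, -34.0645, -30.2794,   0.0718,   0.0306,  -0.0001]), 'tool_pos': array([0.1607, 0.5256, 0.2046]), 'ee_rot': array([-3.14  , -0.0002,  2.8448]), 'wrist_force': array([-0.1724, -0.089 , -0.4269]), 'wrist_torque': array([-0.0312, -0.0093, -0.0351]), 'finger_force': 0.0, 'width': 0.09387036632051587}
```

View pics/scene0.png

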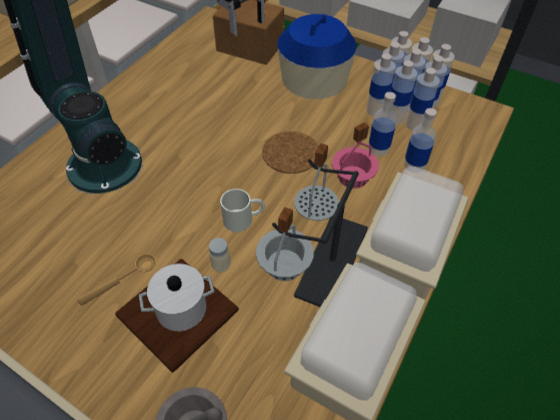

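View pics/top0.png

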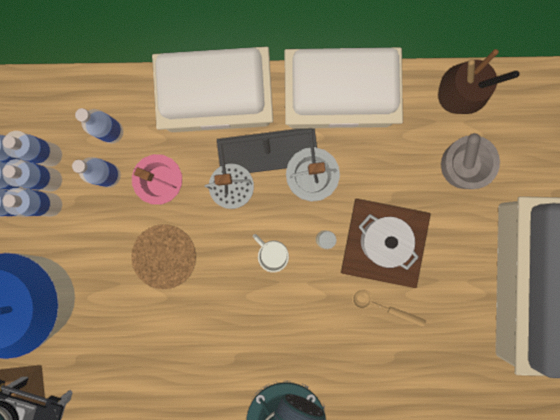

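The top view shows three candidates:
- Silver deep cup at (313,173), hanging on the stand's right-hand hook.
- Flat perforated disc at (231,185), which is the steaming plate.
- Pink look-alike at (157,180).

The silver cup fits the description of the basket. The pot is at (388,242) and the mat at (164,256). Next I measure, with an enlarged crop to confirm.

```bash
cat > h.py <<'E'
import cv2,numpy as np
from bench import robot
np.set_printoptions(precision=4,suppress=True)
def ray(n,uv):
    c=robot.camera_info(n); f=210/np.tan(np.radians(c["vfov"])/2)
    d=np.array([(uv[0]-c["cx"])/f,-(uv[1]-c["cy"])/f,-1.])
    if "extrinsics" in c: T=c["extrinsics"]
    else:
        from scipy.spatial.transform import Rotation as R
        o=robot.get_obs(); T=np.eye(4); T[:3,:3]=R.from_euler("xyz",o["ee_rot"]).as_matrix(); T[:3,3]=o["tool_pos"]; T=T@c["T_tool_cam"]
    return T[:3,3],T[:3,:3]@d
def plane(n,uv,z):
    o,d=ray(n,uv); return o+d*(z-o[2])/d[2]
def tri(a,ua,b,ub):
    (o1,d1),(o2,d2)=ray(a,ua),ray(b,ub)
    s=np.linalg.lstsq(np.c_[d1,-d2],o2-o1,rcond=None)[0]
    p,q=o1+s[0]*d1,o2+s[1]*d2; return (p+q)/2,np.linalg.norm(p-q)
def blobs(im,cond,roi,amin=20):
    x0,y0,x1,y1=roi; m=np.zeros(im.shape[:2],np.uint8); m[y0:y1,x0:x1]=cond[y0:y1,x0:x1]*255
    cs,_=cv2.findContours(m,cv2.RETR_EXTERNAL,cv2.CHAIN_APPROX_NONE)
    return sorted([c for c in cs if cv2.contourArea(c)>amin],key=cv2.contourArea,reverse=True)
def cen(c):
    M=cv2.moments(c); return np.array([M["m10"],M["m01"]])/M["m00"]
E
python3 - <<'E'
from h import *
T=cv2.imread("pics/top0.png");S=cv2.imread("pics/scene0.png")
def hsv(i): return [x.astype(int) for x in cv2.split(cv2.cvtColor(i,cv2.COLOR_BGR2HSV))]
Ht,St,Vt=hsv(T);Hs,Ss,Vs=hsv(S)
def show(n,bs): 
    for b in bs[:3]: print(n,cen(b),cv2.contourArea(b),cv2.boundingRect(b),cv2.minAreaRect(b)[2])
kt=blobs(T,Vt<60,(370,225,405,260)); ks=blobs(S,Vs<60,(155,265,195,300)); show("knobT",kt);show("knobS",ks)
gt=blobs(T,(St>110)&(Ht<16)&(Vt>40),(295,155,335,185)); gs=blobs(S,(St*0+Ss>110)&(Hs<16)&(Vs>40),(270,205,300,238)); show("gripT",gt);show("gripS",gs)
lt=blobs(T,(St<50)&(Vt>110),(355,205,425,278),300);show("lidT",lt)
bt=blobs(T,(St<60)&(Vt>90),(280,140,345,208),300);show("bask",bt)
mt=blobs(T,(Vt<75)&(St<120),(210,120,325,180),300);show("stand",mt)
g=cv2.cvtColor(T,cv2.COLOR_BGR2GRAY).astype(int)
ma=blobs(T,cv2.blur(Vt.astype(np.uint8),(5,5))<150,(120,215,210,300),500);show("mat",ma)
print("knob",tri("top",cen(kt[0]),"scene",cen(ks[0])),"grip",tri("top",cen(gt[0]),"scene",cen(gs[0])) if gt and gs else 0)
if ma: (c,r)=cv2.minEnclosingCircle(ma[0]);print("mat",c,r,plane("top",c,.006),plane("top",cen(ma[0]),.006))
print("knob plane .134",plane("top",cen(kt[0]),.130)); print("lid",plane("top",cen(lt[0]),.105))
a=cv2.resize(T[130:230,190:370],None,fx=4,fy=4,interpolation=2)[:,:]
b=cv2.resize(S[130:300,240:400],None,fx=2.5,fy=2.5,interpolation=2)
W=np.zeros((600,800,3),np.uint8); b=cv2.resize(S[140:290,230:390],(400,375)); a=cv2.resize(T[125:225,140:350],(800,225) ,interpolation=2) if 0 else cv2.resize(T[130:215,130:345],(560,221),interpolation=2)
W[:221,:560]=a; W[222:597,:400]=b; W[222:597,402:777]=cv2.resize(T[205:280,350:425],(375,375)); cv2.imwrite("pics/c1.png",W)
E
```

```text
knobT [390.9772 241.9772] 80.5 (386, 237, 11, 11) 90.0
knobS [173.7188 283.0204] 147.0 (167, 276, 14, 15) 90.0
gripT [316.164  167.9895] 127.0 (309, 163, 16, 11) 90.0
gripS [284.9644 219.4051] 253.0 (278, 207, 15, 26) 26.56505012512207
lidT [387.9621 241.572 ] 2337.5 (359, 214, 59, 56) 5.440331935882568
bask [311.7898 174.6393] 1941.5 (286, 147, 54, 54) 90.0
mat [164.7654 256.5824] 2464.5 (133, 227, 64, 61) 63.43495178222656
knob (array([ 0.4673, -0.2536,  0.1228]), np.float64(0.001621708588001827)) grip (array([ 0.6312, -0.0696,  0.2458]), np.float64(0.0012407674821709516))
mat (164.26522827148438, 255.69761657714844) 31.780244827270508 [0.4356 0.3128 0.006 ] [0.4332 0.3115 0.006 ]
knob plane .134 [ 0.4682 -0.2515  0.13  ]
lid [ 0.4684 -0.2499  0.105 ]
```

View pics/c1.png

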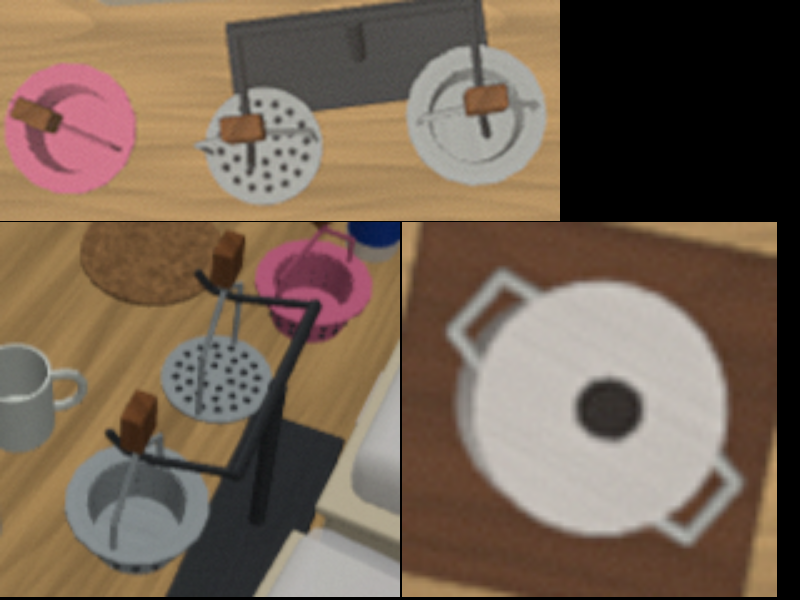

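The crop confirms the candidates: deep silver cup on the right-hand hook with its wooden grip at top-view (316,168), and the plate and pink cup distinct from it. Its bail is turned about 8° in the picture. The lid knob sits at (0.468,-0.252,0.123) and the mat at (0.435,0.312). I move towards the pot.

Call:
arm_command --pt "0.08 -0.15 0.03 0.05" --pt "0.15 -0.3 0.06 0.1" --pt "0.22 -0.45 0.1 0.15" --pt "0.28 -0.6 0.1 0.208" --pt "0.28 -0.6 0.1 0.208" --pt "0.28 -0.6 0.1 0.208" --pt "0.28 -0.6 0.1 0.208" --pt "0.28 -0.6 0.1 0.208" --claw 0

```text
time: 0.82
tool_pos: [0.2987, 0.229, 0.2549]
ee_rot: [3.141, 0.0, -3.002]
wrist_force: [0.9, -0.4, -0.1]
width: 0.0942
finger_force: 0.0
```

Call:
arm_command --pt "0.2 -0.56 0 0" --pt "0.2 -0.56 0 0" --pt "0.2 -0.56 0 0" --pt "0.2 -0.56 0 0" --pt "0.2 -0.56 0 0" --pt "0.2 -0.56 0 0" --pt "0.2 -0.56 0 0" --pt "0.2 -0.56 0 0"

```text
time: 1.48
tool_pos: [0.3994, -0.0546, 0.2537]
ee_rot: [-3.14, -0.002, -3.011]
wrist_force: [-0.8, 0.1, 0.4]
width: 0.0939
finger_force: 0.0
```

Call:
arm_command --pt "0.137 -0.396 -0.03 0" --pt "0.137 -0.396 -0.06 0" --pt "0.137 -0.396 -0.1 0" --pt "0.137 -0.396 -0.1 0" --pt "0.137 -0.396 -0.1 0" --pt "0.137 -0.396 -0.1 0" --pt "0.137 -0.396 -0.1 0" --pt "0.137 -0.396 -0.1 0"

```text
time: 2.15
tool_pos: [0.467, -0.2463, 0.2044]
ee_rot: [3.14, -0.001, -3.003]
wrist_force: [-0.1, -0.3, 0.7]
width: 0.0942
finger_force: 0.0
```

Run:
```python
from h import *
o=robot.get_obs(); im=robot.snapshot("wrist")[...,::-1].copy(); cv2.imwrite("pics/w1.png",im)
print(o["tool_pos"],o["ee_rot"],o["joint_positions"])
V=cv2.cvtColor(im,cv2.COLOR_BGR2HSV)[...,2]
for b in blobs(im,V<60,(0,0,560,420),300)[:5]:
    print(cen(b),cv2.contourArea(b),cv2.boundingRect(b),plane("wrist",cen(b),.130))
```

```text
[ 0.467  -0.2463  0.2044] [ 3.1396 -0.0009 -3.0028] [-0.5933  0.0398  1.4229  0.0009  1.681  -2.3027]
[283.824  351.1397] 24746.5 (0, 244, 560, 176) [ 0.5809 -0.2247  0.13  ]
[267.256  215.7157] 1243.0 (248, 195, 39, 42) [ 0.4677 -0.2533  0.13  ]
[173.9194 170.3647] 955.5 (154, 101, 45, 100) [ 0.4436 -0.3232  0.13  ]
[323.1773 114.524 ] 649.5 (246, 83, 135, 55) [ 0.3912 -0.2251  0.13  ]
[224.8011  97.7095] 498.5 (182, 49, 111, 81) [ 0.3896 -0.2924  0.13  ]
```

View pics/w1.png

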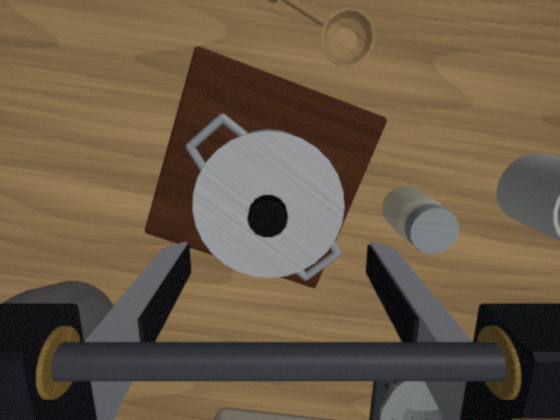

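The wrist view shows the knob at (267,216), i.e. at (0.4677,-0.2533). It is 7 mm further along -y than the tool, so I correct and descend in stages.

Call:
arm_command --pt "0.001 -0.014 0 0" --pt "0.001 -0.014 -0.04 0" --pt "0.001 -0.014 -0.08 0" --pt "0.001 -0.014 -0.08 0" --pt "0.001 -0.014 -0.08 0"

```text
time: 2.62
tool_pos: [0.4673, -0.253, 0.165]
ee_rot: [3.141, -0.001, -3.001]
wrist_force: [0.1, 0.0, -0.8]
width: 0.0938
finger_force: 0.0
```

Good tracking. I descend to about 0.110 and close.

Call:
arm_command --pt "0.001 0 -0.04 0" --pt "0.001 0 -0.08 0" --pt "0.001 0 -0.11 0" --pt "0.001 0 -0.11 0" --pt "0.001 0 -0.11 0"

```text
time: 3.03
tool_pos: [0.4686, -0.254, 0.111]
ee_rot: [-3.141, 0.001, -3.002]
wrist_force: [-0.0, -0.2, 1.9]
width: 0.0941
finger_force: 0.0
```

Call:
arm_command --pt "0 0 0 0" --pt "0 0 0 0" --pt "0 0 0 0" --pt "0 0 0 0" --pt "0 0 0 0" --pt "0 0 0 0" --pt "0 0 0 0" --pt "0 0 0 0" --claw 1

```text
time: 3.7
tool_pos: [0.4682, -0.2542, 0.1098]
ee_rot: [3.141, -0.0, -3.003]
wrist_force: [-0.4, 0.6, 0.6]
width: 0.0443
finger_force: 0.0
```

Call:
arm_command --pt "0 0 0 0" --pt "0 0 0 0" --pt "0 0 0 0" --pt "0 0 0 0" --pt "0 0 0 0" --pt "0 0 0 0"

```text
time: 4.2
tool_pos: [0.4682, -0.2542, 0.1097]
ee_rot: [3.141, -0.0, -3.003]
wrist_force: [-1.0, 0.3, 0.4]
width: 0.0293
finger_force: 30.0
```

Call:
arm_command --pt "0 0 0.01 0" --pt "0 0 0.03 0" --pt "0 0 0.06 0" --pt "0 0 0.1 0" --pt "0 0 0.15 0" --pt "0 0 0.2 0" --pt "0 0 0.2 0"

```text
time: 4.78
tool_pos: [0.4706, -0.2558, 0.2169]
ee_rot: [-3.133, 0.009, -3.003]
wrist_force: [-1.1, -0.3, -0.7]
width: 0.0293
finger_force: 30.0
```

Lid gripped. I carry it over at z≈0.21 towards the mat at (0.435,0.312).

Call:
arm_command --pt "0 0.03 0 0" --pt "-0.01 0.09 0 0" --pt "-0.02 0.16 0 0" --pt "-0.03 0.23 0 0" --pt "-0.04 0.3 0 0" --pt "-0.05 0.37 0 0" --pt "-0.06 0.44 0 0" --pt "-0.07 0.51 0 0"

```text
time: 5.45
tool_pos: [0.4313, 0.0032, 0.2077]
ee_rot: [3.14, -0.003, -3.003]
wrist_force: [0.9, 0.6, -2.0]
width: 0.029
finger_force: 30.0
```

Call:
arm_command --pt "0 0.07 0 0" --pt "0 0.14 0 0" --pt "0 0.21 0 0" --pt "0 0.28 0 0" --pt "0 0.35 0 0" --pt "0 0.42 0 0" --pt "0 0.48 0 0" --pt "0 0.52 0 0"

```text
time: 6.12
tool_pos: [0.4309, 0.2637, 0.2074]
ee_rot: [3.141, -0.004, -3.0]
wrist_force: [-0.2, 0.1, -1.0]
width: 0.0294
finger_force: 30.0
```

Call:
arm_command --pt "0 0.06 0 0" --pt "0 0.1 0 0" --pt "0 0.1 0 0" --pt "0 0.1 0 0"

```text
time: 6.45
tool_pos: [0.4316, 0.3112, 0.2076]
ee_rot: [-3.14, -0.004, -3.0]
wrist_force: [0.0, 0.1, -1.4]
width: 0.0294
finger_force: 30.0
```

Call:
arm_command --pt "0.006 0 -0.06 0" --pt "0.006 0 -0.12 0" --pt "0.006 0 -0.18 0" --pt "0.006 0 -0.24 0" --pt "0.006 0 -0.29 0" --pt "0.006 0 -0.33 0" --pt "0.006 0 -0.35 0" --pt "0.006 0 -0.35 0"

```text
time: 7.12
tool_pos: [0.4338, 0.3085, 0.0314]
ee_rot: [-3.139, -0.007, -3.004]
wrist_force: [-0.5, -0.3, -1.7]
width: 0.0291
finger_force: 30.0
```

Run:
```python
from h import *
o=robot.get_obs(); print(o["tool_pos"],o["wrist_force"])
im=robot.snapshot("scene")[...,::-1].copy(); cv2.imwrite("pics/s2.png",cv2.resize(im[60:240,180:420],(640,480),interpolation=2))
```

```text
[0.4338 0.3085 0.0314] [-0.4516 -0.3082 -1.7403]
```

View pics/s2.png

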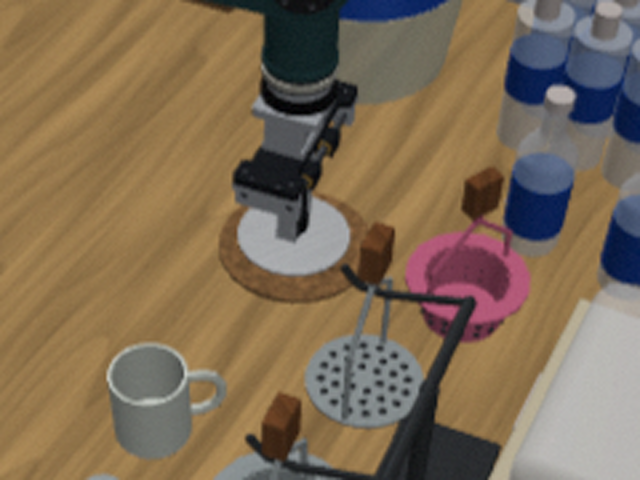

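The lid is level over the mat, at crop (293,235). I lower it gently.

Call:
arm_command --pt "0 0 -0.006 0" --pt "0 0 -0.012 0" --pt "0 0 -0.018 0" --pt "0 0 -0.021 0" --pt "0 0 -0.021 0"

```text
time: 7.58
tool_pos: [0.4363, 0.3109, 0.0245]
ee_rot: [3.141, 0.0, -3.003]
wrist_force: [-1.0, 0.6, -1.4]
width: 0.0293
finger_force: 30.0
```

Call:
arm_command --pt "0 0 -0.003 0" --pt "0 0 -0.006 0" --pt "0 0 -0.008 0" --pt "0 0 -0.009 0" --pt "0 0 -0.009 0"

```text
time: 8.0
tool_pos: [0.4362, 0.3108, 0.0198]
ee_rot: [3.142, -0.0, -3.003]
wrist_force: [-0.2, 0.2, -0.9]
width: 0.0293
finger_force: 30.0
```

Call:
arm_command --pt "0 0 -0.002 0" --pt "0 0 -0.002 0"

```text
time: 8.17
tool_pos: [0.4362, 0.3108, 0.0197]
ee_rot: [3.141, 0.0, -3.003]
wrist_force: [-2.1, -0.4, 4.9]
width: 0.0295
finger_force: 30.0
```

Call:
arm_command --pt "0 0 0 0" --pt "0 0 0 0" --pt "0 0 0 0" --pt "0 0 0 0" --pt "0 0 0 0" --pt "0 0 0 0" --claw 0

```text
time: 8.67
tool_pos: [0.4362, 0.3108, 0.0187]
ee_rot: [3.142, -0.0, -3.003]
wrist_force: [0.3, -0.0, 0.7]
width: 0.0662
finger_force: 0.0
```

Call:
arm_command --pt "0 0 0.03 0" --pt "0 0 0.1 0" --pt "0 0 0.18 0" --pt "0 0 0.26 0" --pt "0 0 0.34 0" --pt "0 0 0.42 0" --pt "0 0 0.5 0" --pt "0 0 0.56 0"

```text
time: 9.33
tool_pos: [0.4365, 0.311, 0.303]
ee_rot: [3.14, 0.004, -3.003]
wrist_force: [0.5, -0.1, 0.7]
width: 0.0935
finger_force: 0.0
```

Call:
arm_command --pt "0.03 -0.06 0.01 0" --pt "0.07 -0.13 0.02 0" --pt "0.105 -0.2 0.02 0" --pt "0.14 -0.27 0.02 0" --pt "0.175 -0.34 0.02 0" --pt "0.21 -0.41 0.02 0" --pt "0.245 -0.48 0.02 0" --pt "0.28 -0.55 0.02 0"

```text
time: 10.0
tool_pos: [0.5767, 0.034, 0.3088]
ee_rot: [3.141, 0.0, -3.003]
wrist_force: [1.1, 1.2, 0.6]
width: 0.0937
finger_force: 0.0
```

Call:
arm_command --pt "0.035 -0.07 0 0" --pt "0.07 -0.14 0 0" --pt "0.1 -0.2 0 0" --pt "0.1 -0.2 0 0" --pt "0.1 -0.2 0 0"

```text
time: 10.42
tool_pos: [0.6265, -0.0659, 0.3073]
ee_rot: [3.14, -0.002, -3.006]
wrist_force: [-0.2, -0.2, -0.2]
width: 0.0939
finger_force: 0.0
```

Run:
```python
from h import *
o=robot.get_obs(); im=robot.snapshot("wrist")[...,::-1].copy(); cv2.imwrite("pics/w2.png",im)
print(o["tool_pos"],o["ee_rot"],o["qvel"])
h,s,v=[x.astype(int) for x in cv2.split(cv2.cvtColor(im,cv2.COLOR_BGR2HSV))]
for b in blobs(im,(h<14)&(s>110)&(v>30),(0,0,560,420),300)[:5]:
    print(cen(b),cv2.contourArea(b),cv2.boundingRect(b),cv2.minAreaRect(b),plane("wrist",cen(b),.245),plane("wrist",cen(b),.262))
```

```text
[ 0.6265 -0.0659  0.3073] [ 3.1404 -0.0023 -3.0059] [ 0.0468 -0.0402  0.0142  0.0111  0.0094  0.0033]
[136.9917  62.2127] 8128.5 (31, 0, 192, 119) ((121.74864959716797, 36.33295440673828), (174.58563232421875, 123.6085205078125), 15.679524421691895) [ 0.5347 -0.1654  0.245 ] [ 0.5357 -0.1591  0.262 ]
[271.1883 231.1521] 1805.0 (246, 209, 51, 44) ((271.0, 230.5), (43.0, 50.0), 90.0) [ 0.6337 -0.0679  0.245 ] [ 0.6277 -0.0683  0.262 ]
[539.6529 234.4091] 1407.0 (512, 216, 48, 44) ((535.7738037109375, 237.46282958984375), (47.675086975097656, 42.25333023071289), 1.7357045412063599) [0.6101 0.1208 0.245 ] [0.6058 0.107  0.262 ]
[  5.975  277.5518] 339.5 (0, 253, 22, 49) ((10.499998092651367, 277.0), (20.999996185302734, 47.99999237060547), 0.0) [ 0.6959 -0.2555  0.245 ] [ 0.6856 -0.2428  0.262 ]
```

View pics/w2.png

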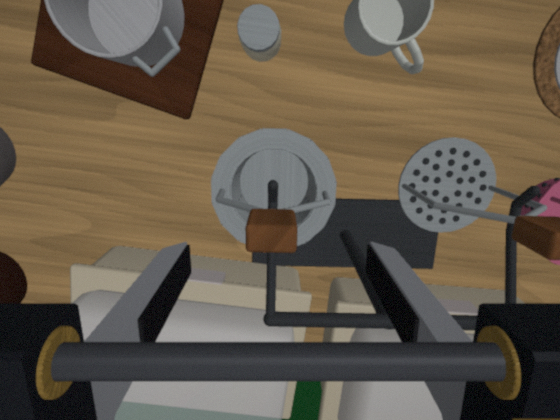

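The wrist view shows the basket grip at (271,231), between the fingers. The hook wire and bail are aligned with the tool and the plate's grip is well clear at (540,234). I descend straddling the grip.

Call:
arm_command --pt "0.008 -0.006 0 0" --pt "0.008 -0.006 -0.03 0" --pt "0.008 -0.006 -0.06 0" --pt "0.008 -0.006 -0.09 0" --pt "0.008 -0.006 -0.12 0" --pt "0.008 -0.006 -0.15 0" --pt "0.008 -0.006 -0.163 0" --pt "0.008 -0.006 -0.163 0"

```text
time: 11.13
tool_pos: [0.6292, -0.0657, 0.2257]
ee_rot: [3.14, -0.003, -3.001]
wrist_force: [0.5, -0.7, -0.6]
width: 0.0937
finger_force: 0.0
```

Call:
arm_command --pt "0 0 0 0" --pt "0 0 0 0"

```text
time: 11.3
tool_pos: [0.6307, -0.0667, 0.229]
ee_rot: [-3.141, 0.002, -3.002]
wrist_force: [-0.5, -0.0, 0.9]
width: 0.094
finger_force: 0.0
```

Call:
arm_command --pt "0.002 -0.005 -0.006 0" --pt "0.002 -0.005 -0.008 0" --pt "0.002 -0.005 -0.008 0"

```text
time: 11.55
tool_pos: [0.6313, -0.0699, 0.2235]
ee_rot: [-3.142, 0.0, -3.003]
wrist_force: [0.5, 0.4, -0.6]
width: 0.0941
finger_force: 0.0
```

Call:
arm_command --pt "0 0 0 0" --pt "0 0 0 0" --pt "0 0 0 0" --pt "0 0 0 0" --pt "0 0 0 0" --pt "0 0 0 0" --pt "0 0 0 0" --pt "0 0 0 0" --claw 1

```text
time: 12.22
tool_pos: [0.6312, -0.0697, 0.2233]
ee_rot: [3.142, -0.0, -3.003]
wrist_force: [-0.8, 0.0, -0.5]
width: 0.044
finger_force: 0.0
```

Call:
arm_command --pt "0 0 0 0" --pt "0 0 0 0" --pt "0 0 0 0" --pt "0 0 0 0" --pt "0 0 0 0"

```text
time: 12.63
tool_pos: [0.6313, -0.0699, 0.2234]
ee_rot: [-3.141, 0.0, -3.003]
wrist_force: [-0.3, -1.2, 0.8]
width: 0.0346
finger_force: 29.8
```

Gripped at 34.6 mm wide. I lift 40 mm, which clears the hook tip while keeping the basket's rim below the hook, then draw out along the stand's -x.

Call:
arm_command --pt "0 0 0.01 0" --pt "0 0 0.025 0" --pt "0 0 0.045 0" --pt "0 0 0.065 0" --pt "0 0 0.08 0" --pt "0 0 0.084 0" --pt "0 0 0.084 0" --pt "0 0 0.084 0"

```text
time: 13.3
tool_pos: [0.6313, -0.0697, 0.2654]
ee_rot: [3.142, 0.0, -3.003]
wrist_force: [0.3, 0.0, -2.5]
width: 0.0341
finger_force: 29.8
```

Call:
arm_command --pt "-0.015 -0.002 0 0" --pt "-0.045 -0.005 0 0" --pt "-0.08 -0.01 0 0" --pt "-0.12 -0.015 0 0" --pt "-0.16 -0.02 0 0" --pt "-0.2 -0.025 0 0" --pt "-0.235 -0.029 0 0" --pt "-0.24 -0.029 0 0"

```text
time: 13.97
tool_pos: [0.5082, -0.0844, 0.2655]
ee_rot: [3.142, -0.002, -3.004]
wrist_force: [1.1, -0.4, -2.6]
width: 0.0338
finger_force: 29.9
```

Call:
arm_command --pt "0 0 0.02 0" --pt "0 0 0.05 0" --pt "0 0 0.08 0" --pt "0 0 0.09 0" --pt "0 0 0.09 0" --pt "0 0 0.09 0"

```text
time: 14.47
tool_pos: [0.5117, -0.0841, 0.3101]
ee_rot: [3.141, 0.0, -3.002]
wrist_force: [0.3, 0.2, -3.2]
width: 0.0337
finger_force: 29.9
```

Run:
```python
from h import *
o=robot.get_obs(); print(o["tool_pos"],o["ee_rot"],o["width"],o["finger_force"])
im={}
for n in("top","scene"): im[n]=robot.snapshot(n)[...,::-1].copy(); cv2.imwrite(f"pics/{n}3.png",im[n])
cv2.imwrite("pics/v3.png",np.hstack([cv2.resize(im["top"][110:310,270:450],(396,440)),cv2.resize(im["scene"][190:360,100:254],(396,440))]))
```

```text
[ 0.5117 -0.0841  0.3101] [ 3.1415  0.0001 -3.0024] 0.033739535979864184 29.9493607878685
```

View pics/v3.png

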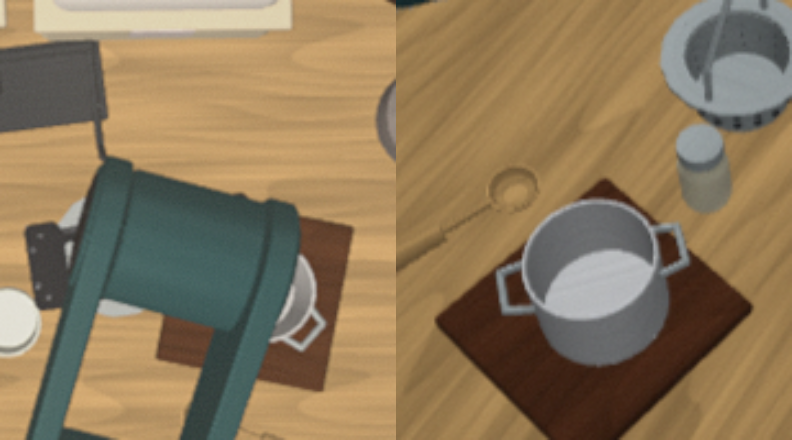

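The basket hangs upright in the grip, upper right, and the pot stands open with its rim centre near scene pixel (176,290). I fit the pot rim and the basket rim by projecting edges onto the rim planes.

```bash
cat >> h.py <<'E'
from scipy.optimize import least_squares
def rimfit(im,n,c0,z,r,tol=.012):
    """circle of known radius r through projected edge points near guess c0"""
    e=cv2.Canny(cv2.cvtColor(im,cv2.COLOR_BGR2GRAY),40,110); v,u=np.nonzero(e)
    c=robot.camera_info(n); P=np.array([plane(n,p,z)[:2] for p in zip(u,v)])
    x=np.array(c0,float)
    for t in (tol,tol/2,.004,.003):
        d=np.linalg.norm(P-x,axis=1)-r; Q=P[abs(d)<t]
        x=least_squares(lambda q:np.linalg.norm(Q-q,axis=1)-r,x,loss="soft_l1",f_scale=.001).x
    d=np.linalg.norm(P-x,axis=1)-r
    return x,(abs(d)<.0015).sum()
E
python3 - <<'E'
from h import *
S=cv2.imread("pics/scene3.png");T=cv2.imread("pics/top3.png")
for r in(.057,.053): print("pot scene",r,[rimfit(S,"scene",c,.101,r) for c in((.468,-.252),(.464,-.256))])
for z in (.208,.210,.212): print("basket rim",z,rimfit(S,"scene",(.512,-.084),z,.063))
print("pot rim by hand",plane("scene",(175.9,289.6),.101))
for uv in((149.4,287.4),(202.3,285.8),(176.2,266.5),(175.5,314.4)): print(plane("scene",uv,.101))
E
```

```text
Traceback (most recent call last):
  File "h.py", line 28, in rimfit
    c=robot.camera_info(n); P=np.array([plane(n,p,z)[:2] for p in zip(u,v)])
                                        ~~~~~^^^^^^^
  File "h.py", line 13, in plane
    o,d=ray(n,uv); return o+d*(z-o[2])/d[2]
        ~~~^^^^^^
  File "h.py", line 5, in ray
    c=robot.camera_info(n); f=210/np.tan(np.radians(c["vfov"])/2)
ValueError: time passes only in moves, steps and waits
```

```bash
python3 - <<'E'
s=open("h.py").read()
s=s.replace('def ray(n,uv):\n    c=robot.camera_info(n);','from functools import lru_cache\ninfo=lru_cache(robot.camera_info)\ndef ray(n,uv):\n    c=info(n);').replace("    c=robot.camera_info(n); P=","    P=")
open("h.py","w").write(s)
E
cat > m.py <<'E'
from h import *
S=cv2.imread("pics/scene3.png")
for r in(.057,.053): print("pot scene",r,[rimfit(S,"scene",c,.101,r) for c in((.468,-.252),(.464,-.256))])
for z in (.208,.210,.212): print("basket rim",z,rimfit(S,"scene",(.512,-.084),z,.063))
for uv in((149.4,287.4),(202.3,285.8),(176.2,266.5),(175.5,314.4)): print(plane("scene",uv,.101))
E
python3 m.py
```

```text
pot scene 0.057 [(array([ 0.4668, -0.256 ]), np.int64(153)), (array([ 0.4668, -0.256 ]), np.int64(153))]
pot scene 0.053 [(array([ 0.4691, -0.2587]), np.int64(107)), (array([ 0.4691, -0.2587]), np.int64(110))]
basket rim 0.208 (array([ 0.5068, -0.0801]), np.int64(114))
basket rim 0.21 (array([ 0.5076, -0.081 ]), np.int64(122))
basket rim 0.212 (array([ 0.5085, -0.0821]), np.int64(127))
[ 0.4174 -0.2808  0.101 ]
[ 0.5133 -0.2201  0.101 ]
[ 0.4349 -0.2097  0.101 ]
[ 0.5048 -0.3032  0.101 ]
```

Call:
arm_command --pt "-0.008 -0.03 0 0" --pt "-0.02 -0.08 0 0" --pt "-0.035 -0.14 0 0" --pt "-0.05 -0.2 -0.01 0" --pt "-0.065 -0.26 -0.02 0" --pt "-0.08 -0.31 -0.03 0" --pt "-0.085 -0.335 -0.04 0" --pt "-0.085 -0.344 -0.04 0"

```text
time: 15.23
tool_pos: [0.4675, -0.2576, 0.2877]
ee_rot: [3.139, -0.004, -3.006]
wrist_force: [0.0, 0.6, -2.9]
width: 0.0338
finger_force: 29.9
```

Call:
arm_command --pt "0 0 0 0" --pt "0 0 0 0" --pt "0 0 0 0"

```text
time: 15.48
tool_pos: [0.4693, -0.255, 0.2908]
ee_rot: [3.141, 0.001, -3.001]
wrist_force: [0.9, 0.9, -3.4]
width: 0.0341
finger_force: 29.9
```

Run:
```python
from h import *
o=robot.get_obs(); p=o["tool_pos"]; print(p,o["ee_rot"])
S=robot.snapshot("scene")[...,::-1].copy(); cv2.imwrite("pics/scene4.png",S)
W=robot.snapshot("wrist")[...,::-1].copy(); cv2.imwrite("pics/w4.png",W)
zr=p[2]-.152+.053
for n,I in(("scene",S),("wrist",W)):
    print(n,"pot",[rimfit(I,n,c,.101,.057) for c in((.468,-.254),(.464,-.258))],"bask",rimfit(I,n,p[:2],zr,.063))
cv2.imwrite("pics/v4.png",np.hstack([cv2.resize(S[200:360,100:250],(400,427),interpolation=2),cv2.resize(W,(400,300))[:].copy() if 0 else cv2.copyMakeBorder(cv2.resize(W,(400,300)),0,127,0,0,0)]))
```

```text
[ 0.4693 -0.255   0.2908] [ 3.1413  0.0008 -3.0009]
scene pot [(array([ 0.4668, -0.2558]), np.int64(109)), (array([ 0.4667, -0.2559]), np.int64(109))] bask (array([ 0.4662, -0.2533]), np.int64(145))Traceback (most recent call last):
  File "<stdin>", line 7, in <module>
  File "h.py", line 30, in rimfit
    P=np.array([plane(n,p,z)[:2] for p in zip(u,v)])
                ~~~~~^^^^^^^
  File "h.py", line 15, in plane
    o,d=ray(n,uv); return o+d*(z-o[2])/d[2]
        ~~~^^^^^^
  File "h.py", line 12, in ray
    o=robot.get_obs(); T=np.eye(4); T[:3,:3]=R.from_euler("xyz",o["ee_rot"]).as_matrix(); T[:3,3]=o["tool_pos"]; T=T@c["T_tool_cam"]
ValueError: time passes only in moves, steps and waits
```

In the scene view the pot rim is 0.5 mm and -2.5 mm (x, y) from the basket rim, so I correct that and lower in steps watching the force.

Call:
arm_command --pt "0.001 -0.004 0 0" --pt "0.001 -0.004 -0.02 0" --pt "0.001 -0.004 -0.04 0" --pt "0.001 -0.004 -0.06 0" --pt "0.001 -0.004 -0.075 0" --pt "0.001 -0.004 -0.085 0" --pt "0.001 -0.004 -0.085 0" --pt "0.001 -0.004 -0.085 0"

```text
time: 16.25
tool_pos: [0.469, -0.2581, 0.2473]
ee_rot: [3.141, -0.001, -3.003]
wrist_force: [-0.6, 0.3, -1.9]
width: 0.034
finger_force: 29.9
```

Run:
```python
from h import *
o=robot.get_obs(); p=o["tool_pos"]; print(p,o["ee_rot"],o["wrist_force"])
S=robot.snapshot("scene")[...,::-1].copy(); cv2.imwrite("pics/scene5.png",S)
print("pot",rimfit(S,"scene",(.467,-.2555),.101,.057),"bask",rimfit(S,"scene",p[:2]-[.003,-.002],p[2]-.099,.063))
cv2.imwrite("pics/v5.png",cv2.resize(S[200:360,100:260],(600,600),interpolation=2))
```

```text
[ 0.469  -0.2581  0.2473] [ 3.1408 -0.0007 -3.0028] [-0.6192  0.2758 -1.8607]
pot (array([ 0.4669, -0.2559]), np.int64(96)) bask (array([ 0.4659, -0.2572]), np.int64(106))
```

View pics/v5.png

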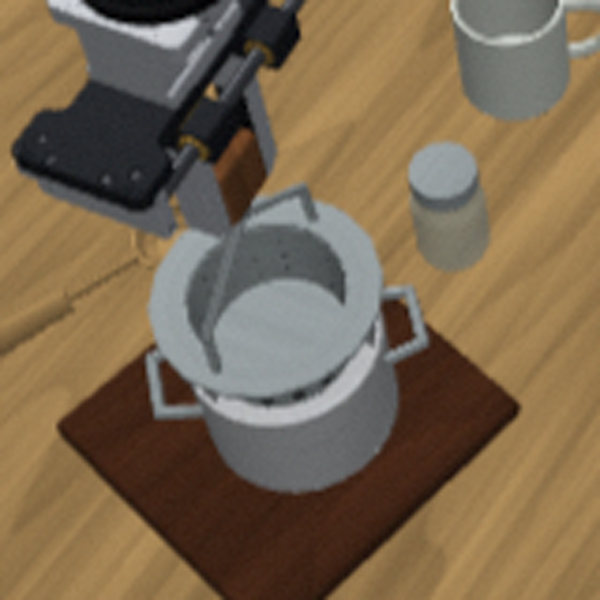

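The basket cup is inside the pot mouth, with its rim about 45 mm above the pot rim and level. I keep lowering with a 1 mm trim.

Call:
arm_command --pt "0.002 0.002 -0.01 0" --pt "0.002 0.002 -0.025 0" --pt "0.002 0.002 -0.04 0" --pt "0.002 0.002 -0.055 0" --pt "0.002 0.002 -0.068 0" --pt "0.002 0.002 -0.072 0" --pt "0.002 0.002 -0.072 0" --pt "0.002 0.002 -0.072 0"

```text
time: 16.97
tool_pos: [0.4702, -0.2572, 0.2117]
ee_rot: [3.141, -0.0, -3.003]
wrist_force: [-0.6, -0.3, -2.0]
width: 0.034
finger_force: 29.9
```

Call:
arm_command --pt "0 0 -0.004 0" --pt "0 0 -0.008 0" --pt "0 0 -0.01 0" --pt "0 0 -0.01 0"

```text
time: 17.3
tool_pos: [0.4701, -0.2572, 0.2066]
ee_rot: [3.141, -0.0, -3.003]
wrist_force: [0.6, -0.4, -3.2]
width: 0.0341
finger_force: 29.9
```

Call:
arm_command --pt "0 0 -0.002 0" --pt "0 0 -0.004 0" --pt "0 0 -0.006 0" --pt "0 0 -0.007 0" --pt "0 0 -0.007 0"

```text
time: 17.72
tool_pos: [0.4701, -0.2572, 0.2031]
ee_rot: [3.141, -0.0, -3.003]
wrist_force: [0.4, -0.3, -2.0]
width: 0.034
finger_force: 29.9
```

Call:
arm_command --pt "0 0 -0.002 0" --pt "0 0 -0.003 0" --pt "0 0 -0.003 0" --pt "0 0 -0.003 0"

```text
time: 18.05
tool_pos: [0.4702, -0.2572, 0.2018]
ee_rot: [3.141, -0.0, -3.003]
wrist_force: [0.2, -0.7, -2.3]
width: 0.0338
finger_force: 29.9
```

Call:
arm_command --pt "0 0 -0.001 0" --pt "0 0 -0.002 0" --pt "0 0 -0.003 0" --pt "0 0 -0.003 0" --pt "0 0 -0.003 0"

```text
time: 18.47
tool_pos: [0.4702, -0.2572, 0.2003]
ee_rot: [3.141, -0.0, -3.003]
wrist_force: [0.4, -0.0, -2.9]
width: 0.0339
finger_force: 29.9
```

Call:
arm_command --pt "0 0 -0.001 0" --pt "0 0 -0.002 0" --pt "0 0 -0.003 0" --pt "0 0 -0.003 0" --pt "0 0 -0.003 0"

```text
time: 18.88
tool_pos: [0.4703, -0.2572, 0.1991]
ee_rot: [-3.141, 0.0, -3.003]
wrist_force: [0.8, 0.3, -0.7]
width: 0.0336
finger_force: 30.0
```

Run:
```python
from h import *
o=robot.get_obs(); p=o["tool_pos"]; print(p,o["wrist_force"])
S=robot.snapshot("scene")[...,::-1].copy(); cv2.imwrite("pics/scene6.png",S)
print("bask",[(z,rimfit(S,"scene",(.467,-.2555),z,.063)) for z in (.101,.104,.107)])
cv2.imwrite("pics/v6.png",cv2.resize(S[230:350,120:240],(600,600),interpolation=2))
```

```text
[ 0.4703 -0.2572  0.1991] [ 0.8202  0.3245 -0.7277]
bask [(0.101, (array([ 0.4673, -0.2563]), np.int64(145))), (0.104, (array([ 0.4687, -0.2573]), np.int64(145))), (0.107, (array([ 0.47  , -0.2583]), np.int64(148)))]
```

View pics/v6.png

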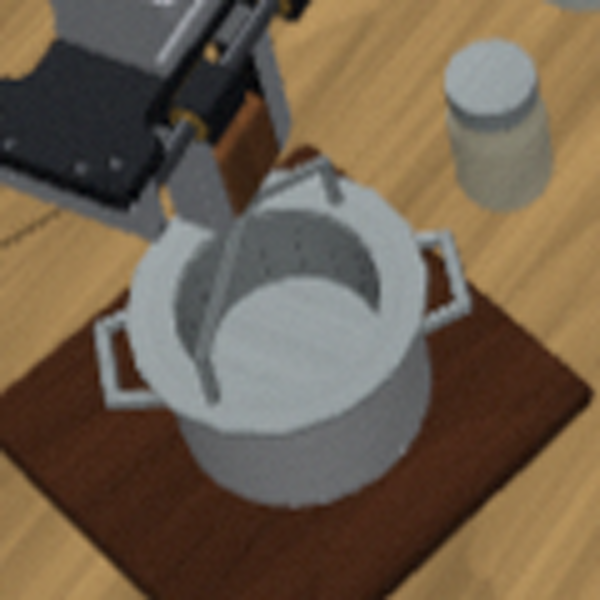

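The basket rim covers the pot rim all round and is centred, and the wrist weight has just dropped, so it is at contact. I lower half a millimetre more, release and rise.

Call:
arm_command --pt "0 0 -0.001 0" --pt "0 0 -0.001 0" --pt "0 0 -0.001 0"

```text
time: 19.18
tool_pos: [0.4703, -0.2572, 0.1989]
ee_rot: [-3.141, 0.001, -3.003]
wrist_force: [-0.6, 0.5, 1.2]
width: 0.0339
finger_force: 30.0
```

Call:
arm_command --pt "0 0 0 0" --pt "0 0 0 0" --pt "0 0 0 0" --pt "0 0 0 0" --pt "0 0 0 0" --pt "0 0 0 0" --pt "0 0 0 0" --pt "0 0 0 0" --claw 0

```text
time: 19.85
tool_pos: [0.4702, -0.2572, 0.1983]
ee_rot: [3.142, -0.0, -3.003]
wrist_force: [-0.4, 0.3, -0.2]
width: 0.0838
finger_force: 0.0
```

Call:
arm_command --pt "0 0 0.02 0" --pt "0 0 0.05 0" --pt "0 0 0.1 0" --pt "0 0 0.16 0" --pt "0 0 0.22 0" --pt "0 0 0.25 0" --pt "0 0 0.25 0" --pt "0 0 0.25 0"

```text
time: 20.52
tool_pos: [0.4705, -0.2574, 0.3247]
ee_rot: [-3.14, 0.002, -3.003]
wrist_force: [0.4, -1.0, -1.1]
width: 0.0942
finger_force: 0.0
```

Call:
arm_command --pt "-0.05 0.06 0 0" --pt "-0.1 0.12 0 0" --pt "-0.15 0.18 0 0" --pt "-0.2 0.24 0 0" --pt "-0.25 0.3 0 0" --pt "-0.25 0.3 0 0" --pt "-0.25 0.3 0 0" --pt "-0.25 0.3 0 0"

```text
time: 21.18
tool_pos: [0.3452, -0.1073, 0.322]
ee_rot: [3.141, -0.001, -3.003]
wrist_force: [-0.0, 0.2, -1.5]
width: 0.0942
finger_force: 0.0
```

Run:
```python
from h import *
o=robot.get_obs(); print(o["tool_pos"],o["width"])
S=robot.snapshot("scene")[...,::-1].copy(); T=robot.snapshot("top")[...,::-1].copy()
cv2.imwrite("pics/top7.png",T)
for n,I in(("scene",S),("top",T)): print(n,"bask",rimfit(I,n,(.467,-.2555),.103,.063),"lid",rimfit(I,n,(.436,.311),.015,.061),"mat",rimfit(I,n,(.435,.312),.006,.085))
V=np.vstack([cv2.resize(S[100:360,120:400],(560,520),interpolation=2)]);R=cv2.resize(T[195:300,340:440],(240,252),interpolation=2);Q=cv2.resize(T[205:310,115:215],(240,252),interpolation=2)
cv2.imwrite("pics/v7.png",np.hstack([V,cv2.copyMakeBorder(np.vstack([R,Q]),0,16,0,0,0)]))
```

```text
[ 0.3452 -0.1073  0.322 ] 0.09415552466702985
scene bask (array([ 0.4687, -0.257 ]), np.int64(149)) lid (array([0.4351, 0.3111]), np.int64(96)) mat (array([0.433 , 0.3124]), np.int64(85))
top bask (array([ 0.4707, -0.2567]), np.int64(130)) lid (array([0.4365, 0.3116]), np.int64(151)) mat (array([0.434 , 0.3149]), np.int64(189))
```

View pics/v7.png

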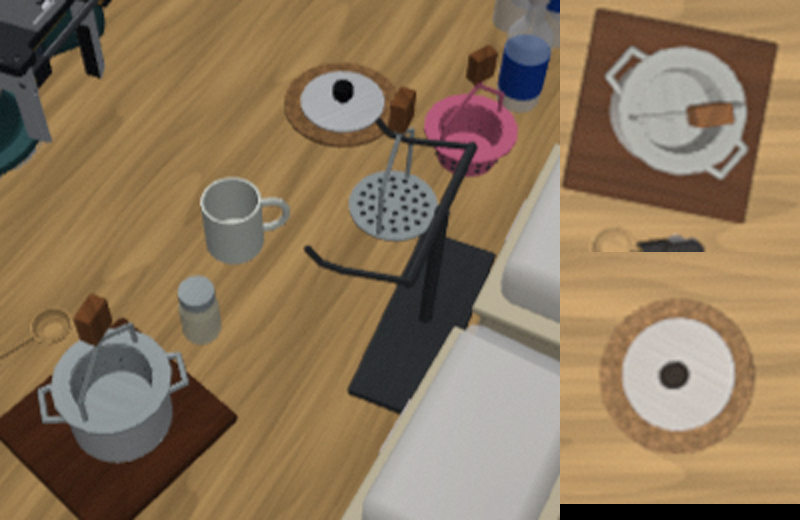

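The basket is seated level on the pot rim, the lid lies flat on the mat, and the plate, mug and salt jar are untouched. I hand the job in.

```bash
python3 -c "
from bench import robot
print(robot.close_job())"
```

```text
the job is handed in; nothing more can be done
None
```

The lid is flat, knob up, on the cork mat and the strainer basket sits level with its rim on the pot's rim; I handed the job in at about 21 s of robot time, and the hand-in call returned no verdict.

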